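# Unclip the vacuum nozzle from its dock and stand it in the tray

### The job

Take the stubby vacuum nozzle off the leaning stub of its dock: squeeze its release button fully in, keep it in, and draw the nozzle straight off along the stub. Then stand the nozzle upright on its open end on the floor of the shallow wooden tray and let it go; set it down rather than dropping it, and leave the tape measure, the router bit and the glue bottle where they are.

Things in the scene. Friction and masses are not known exactly. Their poses are not given: they have to be found in the camera images.
- nozzle_centre (a point): Centre of the light grey plastic nozzle (64 mm long, 120 g), on its axis, 34 mm from its open mouth, at the height of the middle of its button. Square body 40 x 40 mm up to 48 mm from the mouth, then a flat tip 18 (x) x 36 (y) mm. z runs from mouth to tip, y out through the button's face. On the dock z leans 35 to 38 degrees from vertical, roughly towards the robot, and y is level.
- nozzle_mouth (a point): Middle of the open mouth of the nozzle (its flat end, 40 x 40 mm outside, 28 x 28 mm inside), same axes. Within 2 mm of dock_seat when clipped on.
- release_button (a joint): Travel of the button, m: 0 out, 0.006 flush, 0.0065 stop. Ribbed black cap 16 (x) x 14 (z) mm, 6 mm proud of the nozzle's +y face; the plain -y face is opposite (46 mm over both). Spring 3 N at the start, about 7 N at the stop; it springs out when let go. The catch sits in the stub's notch when it is out and is free from 0.005 on.
- dock_seat (a point): Middle of the dock's 40 x 40 mm flange on which the nozzle's mouth rests, 65 mm above the table; x away from the robot at yaw 0, z up. From here a 25 mm square stub runs 36 mm into the nozzle leaning 35 degrees, nearly along the nozzle's z; 1.5 mm play each side. Dark steel base plate 100 x 80 mm with a leaning pillar, fixed to the table.
- tray_in (a point): Centre of the inner floor of the shallow light wooden tray, 140 x 140 mm outside, 128 x 128 mm inside, walls 6 mm thick, rim 15 mm above the table, floor 6 mm above the table; fixed in a run. Axes along its sides, z up.
- tape_measure: Bystander: tape measure, 35 x 80 x 68 mm high, standing between dock and tray; origin at the middle of its underside. Leave it alone.
- router_bit: Bystander: router bit with a 12.7 mm upright shank, 62 mm high; origin at the middle of its underside. Leave it alone.
- glue_bottle: Bystander: standing glue bottle, 44 x 62 x 208 mm high; origin at the middle of its underside. Leave it alone.
Not all that is in view belongs to the job. Of the things shaped like the part that bears tray_in, the wooden one is meant.

How it is judged (in metres and radians):
On the way, in this order (a step that is already met when the one before it is completed fails the run):
1. with the release button held in, the nozzle is being drawn along the stub (8 to 36 mm off its seat) (value of joint release_button above 0.004 m and distance between nozzle_mouth and dock_seat between 0.008 and 0.036 m), for 0.04 s.
2. the nozzle is clear of the stub (distance between nozzle_mouth and dock_seat above 0.045 m), for 0.1 s.
At the end, for the whole second after the job is handed in: The nozzle stands still in the tray on its open end: the middle of its mouth within 55 mm of the tray's centre along both sides and within 5 mm of the tray's floor, its axis within 7 degrees of vertical, its button sprung out again (x of nozzle_mouth in the frame of tray_in between -0.055 and 0.055 m and y of nozzle_mouth in the frame of tray_in between -0.055 and 0.055 m and z of nozzle_mouth in the frame of tray_in between -0.004 and 0.005 m and angle between nozzle_centre's own z axis and vertical below 0.12 rad and value of joint release_button below 0.003 m and linear speed of nozzle below 0.02 m/s); the robot touches nothing.
It fails at once if the nozzle is let go, off the dock, with its mouth more than 30 mm above the tray's floor (distance between nozzle_mouth and dock_seat above 0.05 m and z of nozzle_mouth in the frame of tray_in above 0.03 m and contact force between nozzle and the fingers below 0.05 N).
It fails at once if the tape measure, the router bit or the glue bottle is moved by more than 25 mm (distance of any of tape_measure, router_bit, glue_bottle from where it was at the start of the episode above 0.025 m).
It also fails if it takes over 38 s, if anything falls off the work surface, if the arm or the gripper's body presses on something with over 40 N, if the wrist force passes 120 N, or if a joint passes its speed limit or range.

### The arm

A 6-joint arm with a two-finger parallel gripper is mounted at the origin on a cart in front of the work surface, level with it; the furniture and walls round the work are solid. World frame = base frame: x ahead of the robot, y to its left, z up, the work surface at z = 0. Lengths are in mm, angles in degrees, forces in N, time in s.
With the tool pointing down it reaches from about 350 to 725 mm from the base axis. Payload 6 kg.
Tool frame: the origin (TCP) lies on the centre line of the jaws, within the pads' length; the fingertips stand ctrl.tip_reach ahead of it and the grasp point (between the pads) lies 3 mm ahead of it (ctrl.tip_reach is the distance from the TCP to the fingertips, in mm); z points along the fingers, y is the line along which they close (so a half turn about z gives the same grasp; the last joint's range is limited). The gripper opens to 85 mm and grips with 20 to 120 N. Pads are 22 mm wide; open, the fingers measure 114 mm over their backs; the gripper's body (76 mm by 85 mm) begins 54 mm behind the grasp point. The pads swing forward as they close: fully open they stand 13 mm farther back than shut.
Start: joints at [-45.281, 2.303, 4.859, 0, -92.561, -19.12], TCP at [259.253, -541.073, 217.861] pointing down, gripper open.
Joint ranges: [-146.85, 146.85], [-73.84, 115.35], [-62.03, 85.46], [-188.31, 113.3], [-161.28, -10.13], [-171.36, 171.36]. Speed limits (degrees/s): [147.25, 147.25, 172.46, 180, 180, 180].

### API

Orientations are given as [roll, pitch, yaw] about the fixed x, y, z axes, in that order (R = Rz(yaw) Ry(pitch) Rx(roll)).
In Python, from workcell import ctrl, viewer gives the robot as it stands.
- The arm moves only by the tool apply_moves, never from a script. Its argument "increments" is a list of rows, each a list of 5 numbers: the opening, from 0 (shut) to 1 (fully open), then the shift along the tool's x, y, z in m, then the turn about the tool's z in degrees. A call has exactly 5 rows; each row is the pose to reach, as a shift and turn from the pose commanded when the call began, along the tool's axes at that moment; what a row does not reach only later rows make up. A row lasts 1/10 s, in which the tool goes at most 50 mm and 8.59 degrees, less where a joint would pass 70% of its speed; a pose out of reach is approached as far as the arm can. A call with a gripper value outside its range is refused whole. The fingers move at their own pace and stop on an object; "force" is the grip in N (left out, the last holds). Time passes only in rows, so rows that repeat a pose let the fingers close, or fill a call up. It gives the time, the measured TCP pose, the force, the opening and the grip force at its end, in the units of the state.
- ctrl.sense(): the state, without advancing time (a new reading comes with each control period).
- viewer.snapshot(name): name is "side" or "top" or "wrist"; returns a dict with "frame" (400x640x3 uint8, blue, green, red), "range_z" (400x640 float32, mm along the optical axis (not along the pixel's ray), 0 where there is no reading), "fx", "fy", "cx", "cy" (pixels), "R" (3x3) and "t" (3): a world point X has camera coordinates R X + t. Camera axes: x right, y down, z forward; pixel columns grow to the right and rows downward; lengths in mm; the calibration is good to about 2 mm. A picture is of the moment at which its call begins.
- ctrl.job_done(): hands the job in; it is judged then, once.
The state is a dict: "time_s": time; "qpos": joint angles; "joint_velocities": joint speeds; "effort": joint torques, N m; "eef_pos": TCP position; "ee_rot": TCP orientation; "ft_force": force on the tool from outside, world axes, zero at the start; "torque": the same for the moment, N m; "opening": finger opening in mm; "gripper_force": force on a finger pad.
Only numpy, scipy, OpenCV 4.12 (cv2) and the standard library are available. Lean on these libraries where they do the work, as an engineer would, in place of code of your own. Each camera call takes 0.05 s, during which the arm holds its last target. There are 200 camera calls.

## Working session

There is one attempt and no reset: what is moved stays moved. The work goes in short steps, Python scripts to look and compute and a tool call to move; the robot and the scene stay as the last step left them, time stands still between calls to the robot, and variables do not carry over. Pictures are saved under pics/ and viewed, at most 12 in all, crops included, and the job is handed in when it is done.

Besides the shell and the picture viewer there is one more tool, called after "Emit:" as name([rows], argument=value, ...), one row to a line, values as JSON. apply_moves: Moves the arm, as the interface text tells. Its arguments: {"type":"object","properties":{"increments":{"type":"array","items":{"type":"array","items":{"type":"number"}}},"force":{"type":"number"}},"required":["increments"]}

```bash
ls; mkdir -p pics
python3 - <<'E'
from workcell import ctrl, viewer
import cv2,numpy as np,pickle
print(ctrl.sense(), ctrl.tip_reach)
for n in ["side","top"]:
    s=viewer.snapshot(n); pickle.dump(s,open(n+".pkl","wb"))
    cv2.imwrite(f"pics/{n}0.png",s["frame"]); print(n,s["fx"],s["cx"],s["cy"],s["R"],s["t"])
E
```

```text
pics
{'time_s': 0.0, 'qpos': array([-4.52821410e+01,  2.33808016e+00,  4.80014946e+00, -2.69020030e-02,
       -9.25611421e+01, -1.91198376e+01]), 'joint_velocities': array([ 0.00277482, -0.02419554,  0.01761205,  0.05367813, -0.00220118,
        0.07829311]), 'effort': array([ 4.00409599e-04, -3.68196881e+01,  3.47409296e+01,  6.93218574e+00,
       -5.30401856e-03,  5.55822481e-06]), 'eef_pos': array([ 259.15043564, -540.74675494,  216.86252195]), 'ee_rot': array([ 1.79897589e+02, -7.05619132e-03, -1.54400793e+02]), 'ft_force': array([ 0.20002149, -0.38272248,  0.13824764]), 'torque': array([ 0.01744019, -0.05069008,  0.01838239]), 'gripper_force': 0.0, 'opening': 85.3256337097446} 22.0
side 484.1514765035964 321.6735783473017 199.60914711207027 [[-0.85118782 -0.52467341  0.0140391 ]
 [-0.24318555  0.37053851 -0.8964162 ]
 [ 0.46512372 -0.76643266 -0.44299086]] [466.05762904 207.89887895 698.90484946]
top 490.9814349374941 324.22289896181934 192.43601356241564 [[-0.02424988 -0.99965314  0.01027369]
 [-0.9958553   0.02325408 -0.0879288 ]
 [ 0.08765939 -0.01236337 -0.99607378]] [ -3.5556633  529.87388608 917.41430431]
```

View pics/side0.png

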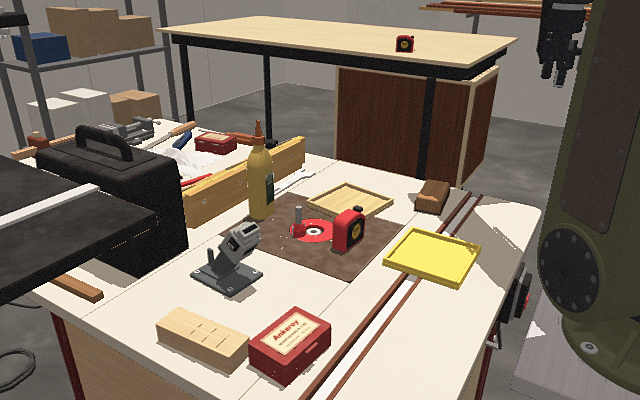

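View pics/top0.png

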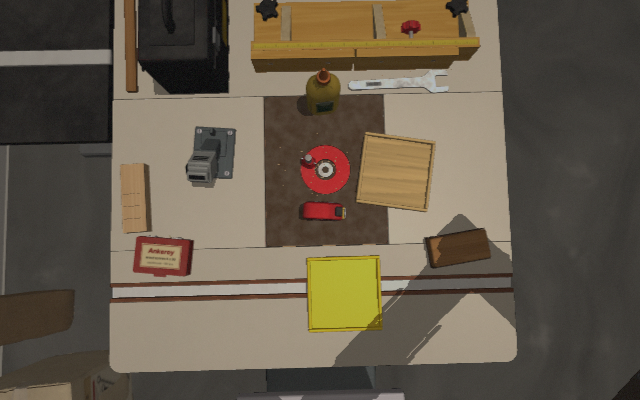

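The side view shows the nozzle on its dock at about (240,240). There are two trays: a wooden one at (350,200) and a yellow one at (432,257). In the top view the nozzle is at (201,163), the wooden tray at (396,171) and the yellow one at (344,293). The wooden tray fits the description. Next I measure both and confirm with one enlarged crop.

```bash
cat > h.py <<'E'
import numpy as np,cv2,pickle
def cloud(s):
    v,u=np.mgrid[0:400,0:640]; z=s["range_z"].astype(float)
    c=np.stack([(u-s["cx"])/s["fx"]*z,(v-s["cy"])/s["fy"]*z,z],-1)
    P=(c-s["t"])@s["R"]; P[z<=0]=np.nan   # R^T(c-t)
    return P
def ray(s,u,v,h):
    d=s["R"].T@np.array([(u-s["cx"])/s["fx"],(v-s["cy"])/s["fy"],1]); o=-s["R"].T@s["t"]
    return o+d*(h-o[2])/d[2]
def proj(s,X):
    c=s["R"]@np.asarray(X,float)+s["t"]; return s["fx"]*c[0]/c[2]+s["cx"],s["fy"]*c[1]/c[2]+s["cy"]
E
python3 - <<'E'
from h import *
T=pickle.load(open("top.pkl","rb"));S=pickle.load(open("side.pkl","rb"))
PT,PS=cloud(T),cloud(S)
# tray: wood-coloured region in top
hsv=cv2.cvtColor(T["frame"],cv2.COLOR_BGR2HSV)
m=cv2.inRange(hsv,(10,60,90),(28,200,255)); r=np.zeros_like(m); r[125:220,350:442]=m[125:220,350:442]
r=cv2.morphologyEx(r,cv2.MORPH_CLOSE,np.ones((9,9)))
c=max(cv2.findContours(r,0,2)[0],key=cv2.contourArea); b=cv2.boxPoints(cv2.minAreaRect(c))
W=np.array([ray(T,u,v,15) for u,v in b]); print("tray",b.round(),W.round(),"c",W.mean(0).round(1),"sides",np.linalg.norm(np.diff(W,axis=0),axis=1), "yaw",np.degrees(np.arctan2(*(W[1]-W[0])[1::-1])))
print("floor depth z",np.nanmedian(PT[150:190,375:415,2]),"table",np.nanmedian(PT[200:230,220:250,2]))
# base plate: points 3<z<20 near dock
p=PT[120:190,180:245].reshape(-1,3); 
print("plate z hist",np.histogram(p[:,2],bins=range(-5,145,10)))
for n,P,(a,b_,c_,d) in [("top",PT,(120,190,180,245)),("side",PS,(215,300,185,268))]:
    q=P[a:b_,c_:d].reshape(-1,3); q=q[q[:,2]>75]; print(n,len(q),q.min(0),q.max(0),q.mean(0))
ct=cv2.resize(T["frame"][115:200,175:250],None,fx=5,fy=5,interpolation=2)
cs=cv2.resize(S["frame"][205:300,180:275],None,fx=4.2,fy=4.47,interpolation=2)
h=425;cs=cv2.resize(cs,(399,425)); cv2.imwrite("pics/crop.png",np.hstack([ct,cs]))
E
```

```text
tray [[355. 202.]
 [365. 129.]
 [437. 139.]
 [427. 212.]] [[ 510.  -75.   15.]
 [ 652.  -99.   15.]
 [ 630. -240.   15.]
 [ 488. -214.   15.]] c [ 569.8 -156.8   15. ] sides [144.56579463 142.78657041 144.55411403] yaw -9.38337782606002
floor depth z 6.013023172126619 table 0.47334296760671596
plate z hist (array([2272, 1068,   65,   68,   78,   48,   40,   47,  108,  110,  133,
        246,  251,    0]), array([ -5,   5,  15,  25,  35,  45,  55,  65,  75,  85,  95, 105, 115,
       125, 135]))
top 848 [546.33140272 179.95151294  75.05464319] [609.70925467 228.71489215 124.00882854] [573.65490162 199.42575231 104.72043024]
side 933 [546.31680237 183.49181782  75.00047697] [607.63807743 232.11172877 120.99008589] [563.65356263 214.04262475 100.69881202]
```

View pics/crop.png

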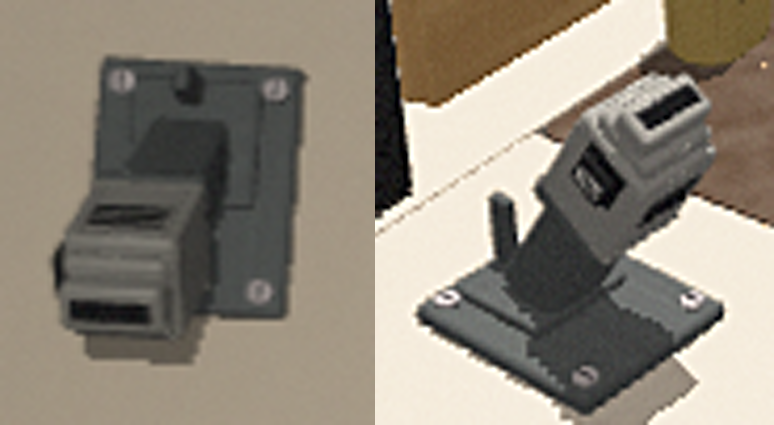

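The crop shows the ribbed button on the nozzle's left (+y) face, at crop (600,170) in the side view and (60,265) in the top view. The dark marks on the other faces are not buttons. Next I fit the face planes to get the axes and centre.

Run:
```python
from h import *
T=pickle.load(open("top.pkl","rb"));S=pickle.load(open("side.pkl","rb"))
def fit(q):
    for _ in range(5):
        c=q.mean(0); n=np.linalg.svd(q-c)[2][2]; d=(q-c)@n; q=q[abs(d)<max(1.0,1.5*np.median(abs(d)))]
    return n,c,q
def faces(s,box):
    P=cloud(s);dx=np.roll(P,-2,1)-np.roll(P,2,1);dy=np.roll(P,-2,0)-np.roll(P,2,0)
    N=np.cross(dy,dx);N/=np.linalg.norm(N,axis=-1,keepdims=True)
    a,b,c,d=box;return P[a:b,c:d].reshape(-1,3),N[a:b,c:d].reshape(-1,3)
for nm,s,box in [("top",T,(120,190,180,245)),("side",S,(215,300,185,268))]:
    P,N=faces(s,box); ok=(P[:,2]>68)
    o=-s["R"].T@s["t"]; N=N*np.sign(((o-P)*N).sum(1))[:,None]
    for lab,g in [("+y",(0,1,0)),("up",(.81,0,.58)),("z",(-.58,0,.81)),("under",(-.81,0,-.58))]:
        k=ok&(N@np.array(g)>.93); q=P[k]
        if len(q)>25:
            n,c,q=fit(q); n*=np.sign(n@np.array(g)); print(nm,lab,len(q),n.round(3),c.round(1),"yaw",np.degrees(np.arctan2(n[1],n[0])).round(1),"elev",np.degrees(np.arcsin(n[2])).round(1), "range",q.min(0).round(),q.max(0).round())
# base plate edges in top view (plate top ~ 6-10 mm)
P=cloud(T);m=((P[...,2]>3)).astype(np.uint8)*255; r=np.zeros_like(m); r[120:190,180:245]=m[120:190,180:245]
q=P[(r>0)&(P[...,2]<16)]; print("plate z",np.median(q[:,2]))
b=cv2.boxPoints(cv2.minAreaRect(q[:,:2].astype(np.float32)));print(b.round(1))
```

```text
top +y 13 [0.196 0.893 0.405] [569.3 222.8 107.5] yaw 77.6 elev 23.9 range [555. 217.  96.] [584. 228. 120.]
top up 130 [ 0.798 -0.069  0.599] [596.4 199.2  89.8] yaw -4.9 elev 36.8 range [580. 183.  72.] [610. 217. 113.]
top z 19 [-0.17   0.112  0.979] [554.1 204.  117.2] yaw 146.6 elev 78.3 range [550. 189. 115.] [569. 216. 119.]
side +y 160 [0.076 0.996 0.035] [575.3 222.8  89. ] yaw 85.6 elev 2.0 range [553. 220.  68.] [604. 225. 118.]
side up 25 [ 0.804 -0.073  0.59 ] [588.4 214.3 102. ] yaw -5.2 elev 36.2 range [577. 188.  74.] [610. 222. 114.]
side z 34 [-0.831  0.142  0.538] [554.3 204.1 116.6] yaw 170.3 elev 32.6 range [549. 193. 113.] [558. 220. 120.]
side under 39 [-0.862  0.089 -0.499] [555.5 203.8  80.2] yaw 174.1 elev -29.9 range [548. 187.  71.] [564. 223.  91.]
plate z 8.684259866974477
[[541.8 140.3]
 [679.4 138.2]
 [681.4 264.6]
 [543.8 266.8]]
```

Emit:
apply_moves([
  [1, -0.03, 0.0268, 0.001, 0],
  [1, -0.06, 0.0536, 0.002, 0],
  [1, -0.09, 0.0804, 0.003, 0],
  [1, -0.12, 0.1072, 0.004, 0],
  [1, -0.15, 0.134, 0.0045, 0],
], force=40)

```text
time_s: 0.6
eef_pos: [336.8, -353.8, 212.8]
ee_rot: [180.0, -0.0, -154.4]
ft_force: [0.6, -0.2, -0.9]
opening: 85.4
gripper_force: 0.0
```

Emit:
apply_moves([
  [1, -0.03, 0.0268, 0.001, 0],
  [1, -0.06, 0.0536, 0.002, 0],
  [1, -0.09, 0.0804, 0.003, 0],
  [1, -0.12, 0.1072, 0.004, 0],
  [1, -0.15, 0.134, 0.0045, 0],
])

```text
time_s: 1.1
eef_pos: [414.1, -168.1, 208.6]
ee_rot: [180.0, 0.0, -154.4]
ft_force: [1.1, 0.3, 0.9]
opening: 85.5
gripper_force: 0.0
```

Emit:
apply_moves([
  [1, -0.03, 0.0268, 0.001, 0],
  [1, -0.06, 0.0536, 0.002, 0],
  [1, -0.09, 0.0804, 0.003, 0],
  [1, -0.12, 0.1072, 0.004, 0],
  [1, -0.15, 0.134, 0.0045, 0],
])

```text
time_s: 1.6
eef_pos: [491.5, 17.7, 204.1]
ee_rot: [180.0, -0.0, -154.4]
ft_force: [-0.0, -0.3, 1.3]
opening: 85.3
gripper_force: 0.0
```

Emit:
apply_moves([
  [1, -0.03, 0.0268, 0.001, 6.1],
  [1, -0.06, 0.0536, 0.002, 12.2],
  [1, -0.09, 0.0804, 0.003, 18.3],
  [1, -0.12, 0.1072, 0.004, 24.4],
  [1, -0.15, 0.134, 0.0045, 30.4],
])

```text
time_s: 2.1
eef_pos: [568.9, 203.2, 199.3]
ee_rot: [-180.0, -0.0, 175.0]
ft_force: [0.8, -0.0, 0.7]
opening: 85.5
gripper_force: 0.0
```

Run:
```python
from workcell import ctrl, viewer
from h import *
s=viewer.snapshot("wrist"); pickle.dump(s,open("wrist.pkl","wb")); cv2.imwrite("pics/wrist1.png",s["frame"])
t=ctrl.sense(); print(t["eef_pos"],t["ee_rot"],t["qpos"].round(1)); print([np.round(proj(s,X)) for X in [(570.3,202.4,92.2),(552.5,204,116)]])
```

```text
[569.82281929 207.31239891 196.95869802] [-1.79952444e+02 -1.49230350e-01  1.74774425e+02] [ 3.890e+01  3.300e+00  3.800e+00 -1.000e-01 -9.060e+01 -1.341e+02]
[array([317., 197.]), array([317., 182.])]
```

View pics/wrist1.png

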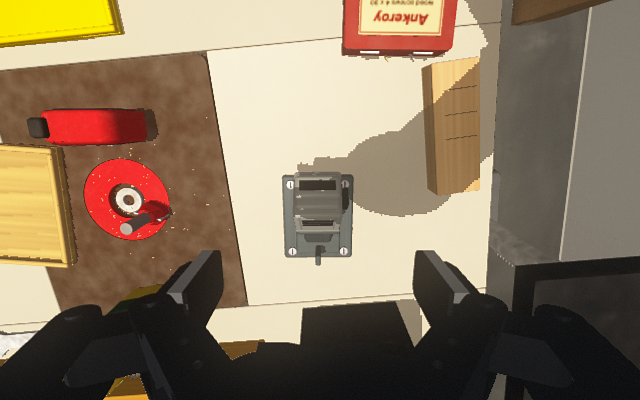

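The wrist view shows the nozzle centred at about (318,197), where my estimate projects (317,197). The button is on its right (+y) side at (346,195). Next I refine the position from this depth image and re-read the settled pose.

Run:
```python
from workcell import ctrl, viewer
from h import *
t=ctrl.sense(); print(t["eef_pos"],t["ee_rot"],t["time_s"])
s=viewer.snapshot("wrist"); t=ctrl.sense(); print(t["eef_pos"],t["ee_rot"],t["time_s"])
P=cloud(s); q=P[160:240,280:360].reshape(-1,3); q=q[q[:,2]>75]
yn=np.array([.0837,.9965,0]);n=np.array([.8,-.067,.596]);z=np.cross(n,yn)
c=np.array([570.3,202.4,92.2]);L=np.c_[(q-c)@n,(q-c)@yn,(q-c)@z]
print(len(q),np.percentile(L,[1,5,50,95,99],axis=0).round(1))
b=L[(L[:,2]<12)&(L[:,0]>15)]; print("upface x",np.median(b[:,0]),"y",np.percentile(b[:,1],[1,99]), "z lower",b[:,2].min())
tip=L[(L[:,2]>27)]; print("tip",len(tip),np.percentile(tip,[2,50,98],axis=0).round(1))
# yaw from up face
A=q[(L[:,2]<12)&(L[:,0]>15)]; m=np.linalg.svd(A-A.mean(0))[2][2]; print(m*np.sign(m[0]))
```

```text
[569.82281929 207.31239891 196.95869802] [-1.79952444e+02 -1.49230350e-01  1.74774425e+02] 2.15
[568.83594546 205.02203145 196.83699453] [-179.88936883   -0.21920345  175.20813557] 2.2
3031 [[-18.  -19.1 -33.2]
 [-12.5 -16.9 -25.4]
 [  9.8   1.3  16.3]
 [ 20.4  20.   27.8]
 [ 21.   24.9  28.3]]
upface x 19.548683720985256 y [-19.2119837  19.2774948] z lower -34.588770357385556
tip 487 [[ -5.9 -15.2  27. ]
 [  0.7  -0.1  27.5]
 [  8.2  15.1  28.6]]
[ 0.77802858 -0.06534271  0.62482146]
```

Emit:
apply_moves([
  [1, 0, 0, 0.02, 0],
  [1, -0.001, 0, 0.04, 0],
  [1, -0.002, 0.001, 0.06, 0],
  [1, -0.002, 0.001, 0.075, 0],
  [1, -0.002, 0.001, 0.075, 0],
])

```text
time_s: 2.7
eef_pos: [569.5, 201.6, 122.0]
ee_rot: [-179.9, -0.2, 175.2]
ft_force: [0.3, -0.3, -1.1]
opening: 85.8
gripper_force: 0.0
```

Run:
```python
from workcell import ctrl, viewer
a=[]
for i in range(3):
    viewer.snapshot("wrist"); t=ctrl.sense(); print(t["eef_pos"],t["ee_rot"],t["time_s"])
```

```text
[570.34015159 201.83897321 123.98943443] [-1.79919216e+02 -9.38560252e-02  1.75200302e+02] 2.75
[570.96931231 202.13122651 125.42447067] [-1.79981598e+02  2.09118293e-02  1.75203585e+02] 2.8
[571.33418936 202.39699507 126.1958095 ] [1.79963905e+02 8.52866340e-02 1.75205222e+02] 2.85
```

Emit:
apply_moves([
  [1, 0, 0, 0.015, 0],
  [1, 0, 0, 0.03, 0],
  [1, 0, 0, 0.03, 0],
  [1, 0, 0, 0.03, 0],
  [0.5, 0, 0, 0.03, 0],
])

```text
time_s: 3.35
eef_pos: [571.1, 202.5, 95.5]
ee_rot: [180.0, 0.0, 175.2]
ft_force: [1.4, -0.4, 0.9]
opening: 72.9
gripper_force: 0.0
```

Emit:
apply_moves([
  [0, 0, 0, 0, 0],
  [0, 0, 0, 0, 0],
  [0, 0, 0, 0, 0],
  [0, 0, 0, 0, 0],
  [0, 0, 0, 0, 0],
], force=40)

```text
time_s: 3.85
eef_pos: [571.1, 202.6, 95.8]
ee_rot: [180.0, 0.1, 175.2]
ft_force: [-1.7, 1.1, 5.4]
opening: 35.7
gripper_force: 39.7
```

Run:
```python
from workcell import ctrl, viewer
from h import *
s=viewer.snapshot("side"); w=viewer.snapshot("wrist"); t=ctrl.sense(); print({k:np.round(t[k],1) for k in ("eef_pos","ee_rot","ft_force","opening","gripper_force","time_s")})
a=cv2.resize(s["frame"][180:300,180:300],(420,420),interpolation=2); b=cv2.resize(w["frame"][130:330,220:420],(380,420))
cv2.imwrite("pics/grip.png",np.hstack([a,b]))
```

```text
{'eef_pos': array([571.1, 202.6,  95.9]), 'ee_rot': array([1.800e+02, 1.000e-01, 1.752e+02]), 'ft_force': array([-2.1,  1.4,  5.9]), 'opening': np.float64(36.0), 'gripper_force': np.float64(39.9), 'time_s': np.float64(4.0)}
```

View pics/grip.png

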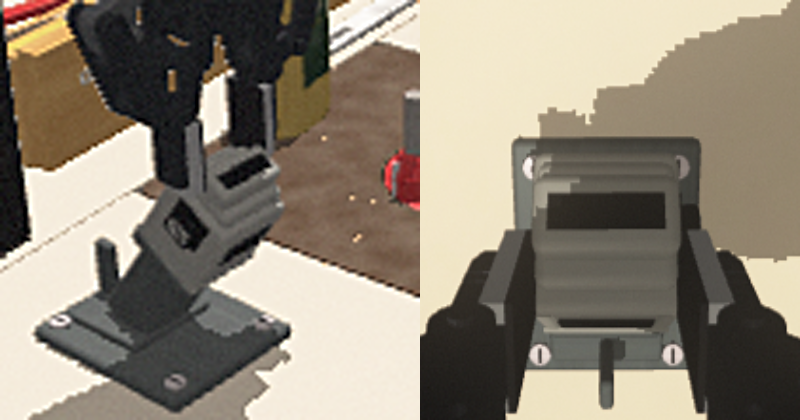

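The side crop shows the finger ending at crop (200,188), above the still visible button at (182,225). With the opening at 36 mm, the pads hold the 36 mm tip, not the button. Next I check the finger height from depth.

Run:
```python
from workcell import ctrl, viewer
from h import *
s=viewer.snapshot("side"); pickle.dump(s,open("side2.pkl","wb")); P=cloud(s)
for X in [(572.5,225,92),(571,225,73),(571,222,95)]: print(X,np.round(proj(s,X)))
g=s["frame"].max(2)
q=P[180:275,200:270]; d=g[180:275,200:270]
for h in range(70,135,5):
    k=(abs(q[...,2]-h)<2.5)&(q[...,0]<640)&(q[...,0]>520)&(q[...,1]>170)&(q[...,1]<290)
    r=q[k&(q[...,1]>212)]; dk=q[k&(d<70)]
    if len(r): print(h,len(r),"x",r[:,0].min().round(),r[:,0].max().round(),"ymax",np.percentile(r[:,1],[50,95]).round(), "dark",len(dk), dk[:,0].min().round() if len(dk) else 0, dk[:,0].max().round() if len(dk) else 0, np.percentile(dk[:,1],90).round() if len(dk) else 0)
```

```text
(572.5, 225, 92) [233. 244.]
(571, 225, 73) [234. 255.]
(571, 222, 95) [235. 242.]
70 55 x 562.0 611.0 ymax [222. 224.] dark 21 559.0 610.0 221.0
75 65 x 558.0 610.0 ymax [222. 224.] dark 13 557.0 609.0 218.0
80 57 x 555.0 608.0 ymax [222. 225.] dark 22 553.0 584.0 223.0
85 47 x 552.0 601.0 ymax [224. 229.] dark 19 552.0 578.0 228.0
90 70 x 549.0 599.0 ymax [224. 230.] dark 22 562.0 587.0 230.0
95 88 x 550.0 596.0 ymax [224. 230.] dark 34 560.0 580.0 229.0
100 79 x 550.0 592.0 ymax [223. 229.] dark 27 566.0 582.0 229.0
105 60 x 549.0 587.0 ymax [222. 224.] dark 5 573.0 577.0 224.0
110 43 x 548.0 583.0 ymax [222. 228.] dark 1 579.0 579.0 184.0
115 61 x 549.0 579.0 ymax [221. 231.] dark 71 549.0 580.0 223.0
120 61 x 555.0 580.0 ymax [226. 234.] dark 78 554.0 580.0 233.0
125 45 x 561.0 580.0 ymax [232. 236.] dark 61 557.0 578.0 235.0
130 36 x 561.0 578.0 ymax [231. 235.] dark 50 558.0 578.0 235.0
```

Run:
```python
from workcell import ctrl, viewer
from h import *
s=pickle.load(open("wrist.pkl","rb")); P=cloud(s)
for u,v in [(205,262),(215,275),(180,290),(425,262),(455,285)]: print("open",u,v,P[v,u].round())
q=P[245:330,150:480].reshape(-1,3); q=q[q[:,2]>140]; print("lowest",q[q[:,2]<np.percentile(q[:,2],3)].mean(0).round(),np.percentile(q[:,2],[1,5,20]).round())
w=viewer.snapshot("wrist"); P=cloud(w); print("now tcp",ctrl.sense()["eef_pos"].round(1))
for u,v in [(261,250),(366,250),(265,270),(362,270),(268,300),(358,300)]: print(u,v,P[v,u].round())
print("R",w["R"].round(2),"campos",(-w["R"].T@w["t"]).round())
```

```text
open 205 262 [554. 160. 240.]
open 215 275 [563. 161. 233.]
open 180 290 [554. 159. 260.]
open 425 262 [563. 246. 237.]
open 455 285 [562. 250. 257.]
lowest [569. 203. 226.] [225. 229. 239.]
now tcp [571.1 202.6  95.9]
261 250 [558. 179. 125.]
366 250 [562. 224. 125.]
265 270 [558. 184. 142.]
362 270 [567. 221. 133.]
268 300 [569. 184. 146.]
358 300 [663. 230.   7.]
R [[ 0.09  1.    0.  ]
 [ 0.96 -0.08  0.27]
 [ 0.27 -0.02 -0.96]] campos [504. 208. 250.]
```

Side and wrist depth agree that the fingertips are at z≈110 with the TCP at 96. They sit about 15 mm behind the reported TCP instead of 22 mm ahead, so I open, go 36 mm lower and grip again.

Emit:
apply_moves([
  [1, 0, 0, 0, 0],
  [1, 0, 0, 0, 0],
  [1, 0, 0, 0, 0],
  [1, 0, 0, 0, 0],
  [1, 0, 0, 0, 0],
])

```text
time_s: 4.55
eef_pos: [570.8, 202.3, 94.7]
ee_rot: [-180.0, -0.0, 175.2]
ft_force: [-0.9, 0.0, 0.4]
opening: 85.5
gripper_force: 0.0
```

Emit:
apply_moves([
  [1, 0, 0, 0.009, 0],
  [1, 0, 0, 0.018, 0],
  [1, 0, 0, 0.027, 0],
  [1, 0, 0, 0.036, 0],
  [1, 0, 0, 0.036, 0],
])

```text
time_s: 5.05
eef_pos: [569.8, 201.8, 56.5]
ee_rot: [-179.9, -0.2, 175.2]
ft_force: [0.3, 0.1, -0.0]
opening: 85.7
gripper_force: 0.0
```

Run:
```python
from workcell import ctrl, viewer
from h import *
s=viewer.snapshot("side"); w=viewer.snapshot("wrist"); t=ctrl.sense(); print({k:np.round(t[k],1) for k in ("eef_pos","ft_force","opening","gripper_force","time_s")})
P=cloud(w); q=P.reshape(-1,3)
yn=np.array([.0837,.9965,0]);n=np.array([.8,-.067,.596]);z=np.cross(n,yn);c=np.array([570.3,202.4,92.2]);L=np.c_[(q-c)@n,(q-c)@yn,(q-c)@z]
k=(L[:,2]>26)&(L[:,2]<33)&(abs(L[:,0])<14)&(abs(L[:,1])<24); print("tip y",np.percentile(L[k][:,1],[2,98]),"z",np.median(L[k][:,2]))
f=q[(q[:,2]>70)&(q[:,2]<150)&(abs(L[:,1])>32)&(abs(L[:,1])<60)&(abs(q[:,0]-570)<40)]; print("fingers lowest",np.percentile(f[:,2],[0.5,2]) if len(f) else 0)
for sg in (-1,1):
    g=f[np.sign((f-c)@yn)==sg]; g=g[g[:,2]<np.percentile(g[:,2],10)]; print(sg,((g-c)@yn).min(),((g-c)@yn).max(),g[:,0].min(),g[:,0].max())
a=cv2.resize(s["frame"][180:300,180:300],(420,420),interpolation=2); b=cv2.resize(w["frame"][130:330,220:420],(380,420))
cv2.imwrite("pics/grip2.png",np.hstack([a,b]))
```

```text
{'eef_pos': array([570.8, 202.3,  58.6]), 'ft_force': array([-0.7,  1. , -0.8]), 'opening': np.float64(85.5), 'gripper_force': np.float64(0.0), 'time_s': np.float64(5.2)}
tip y [-16.22786697  16.12610674] z 27.241496236163254
fingers lowest [83.74690843 86.90989529]
-1 -56.821617528934084 -42.584368345811036 554.4203875464008 577.5701268237434
1 41.589257100065495 55.62822397514237 562.5030385781541 584.6607455896594
```

Emit:
apply_moves([
  [0.5, 0, 0, 0, 0],
  [0, 0, 0, 0, 0],
  [0, 0, 0, 0, 0],
  [0, 0, 0, 0, 0],
  [0, 0, 0, 0, 0],
], force=50)

```text
time_s: 5.65
eef_pos: [571.3, 202.4, 60.1]
ee_rot: [180.0, 0.1, 175.2]
ft_force: [-2.1, -1.3, 5.8]
opening: 39.1
gripper_force: 51.3
```

Run:
```python
from workcell import ctrl, viewer
from h import *
s=viewer.snapshot("side"); w=viewer.snapshot("wrist"); t=ctrl.sense(); print({k:np.round(t[k],1) for k in ("eef_pos","ft_force","torque","opening","gripper_force","time_s")})
a=cv2.resize(s["frame"][180:300,180:300],(420,420),interpolation=2); b=cv2.resize(w["frame"][130:330,220:420],(380,420))
cv2.imwrite("pics/grip2.png",np.hstack([a,b]))
```

```text
{'eef_pos': array([571.2, 202.3,  60.1]), 'ft_force': array([-2.4, -1.2,  5.5]), 'torque': array([-0.2,  0.6,  0. ]), 'opening': np.float64(39.5), 'gripper_force': np.float64(51.3), 'time_s': np.float64(5.8)}
```

View pics/grip2.png

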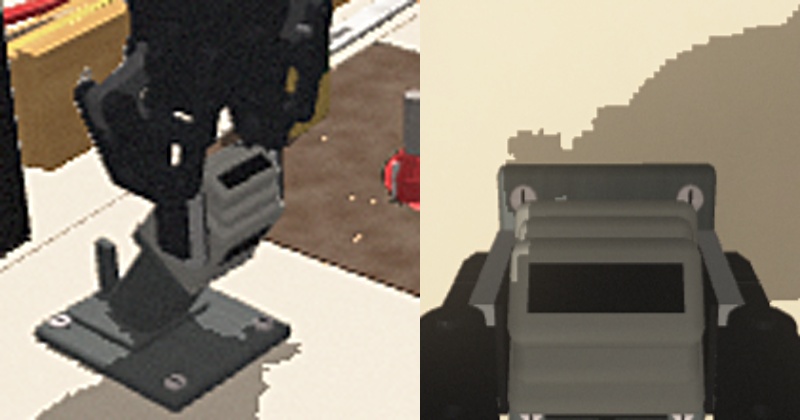

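The finger now covers the button, with the opening at 39.5 mm against the 40 mm body, so the button is flush. I draw along the stub at 35°, which is +x and -z in the tool frame.

Emit:
apply_moves([
  [0, 0.0046, 0, -0.0066, 0],
  [0, 0.0092, 0, -0.0131, 0],
  [0, 0.0138, 0, -0.0197, 0],
  [0, 0.0184, 0, -0.0262, 0],
  [0, 0.023, 0, -0.0328, 0],
])

```text
time_s: 6.25
eef_pos: [547.2, 204.3, 91.6]
ee_rot: [-180.0, -0.1, 175.2]
ft_force: [-0.1, -1.0, -2.3]
opening: 39.3
gripper_force: 50.6
```

Emit:
apply_moves([
  [0, 0.0057, 0, -0.0082, 0],
  [0, 0.0115, 0, -0.0164, 0],
  [0, 0.0172, 0, -0.0246, 0],
  [0, 0.023, 0, -0.04, 0],
  [0, 0.023, 0, -0.05, 0],
])

```text
time_s: 6.75
eef_pos: [524.8, 206.6, 144.0]
ee_rot: [179.9, 0.1, 175.2]
ft_force: [0.5, -0.3, -1.4]
opening: 39.2
gripper_force: 50.6
```

Run:
```python
from workcell import ctrl, viewer
from h import *
s=viewer.snapshot("side"); w=viewer.snapshot("wrist"); t=ctrl.sense(); print({k:np.round(t[k],1) for k in ("eef_pos","ee_rot","ft_force","torque","opening","gripper_force","time_s")})
a=cv2.resize(s["frame"][140:300,180:340],(420,420),interpolation=2); b=cv2.resize(w["frame"][130:330,220:420],(380,420))
cv2.imwrite("pics/off.png",np.hstack([a,b])); pickle.dump((s,w),open("off.pkl","wb"))
```

```text
{'eef_pos': array([525.9, 206.8, 144.5]), 'ee_rot': array([179.9,   0.2, 175.2]), 'ft_force': array([ 0.2, -0.1, -1.2]), 'torque': array([-0., -0., -0.]), 'opening': np.float64(39.5), 'gripper_force': np.float64(50.6), 'time_s': np.float64(6.8)}
```

View pics/off.png

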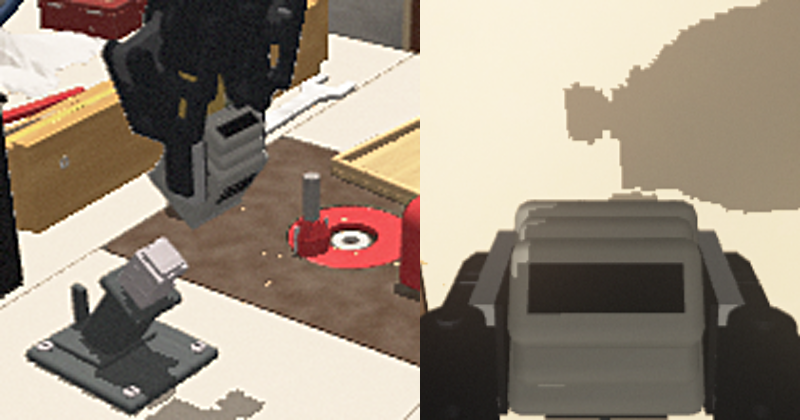

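The nozzle is off the stub (side crop at (210,170)) and keeps its lean in the grip. I carry it level to the wooden tray.

Emit:
apply_moves([
  [0, -0.0055, -0.03, 0, 0],
  [0, -0.011, -0.066, 0, 0],
  [0, -0.0165, -0.104, 0, 0],
  [0, -0.022, -0.142, 0, 0],
  [0, -0.0275, -0.18, 0, 0],
])

```text
time_s: 7.35
eef_pos: [537.2, 23.1, 141.3]
ee_rot: [180.0, -0.0, 175.2]
ft_force: [0.5, -0.0, -1.6]
opening: 39.3
gripper_force: 50.7
```

Emit:
apply_moves([
  [0, -0.0055, -0.038, 0, 1],
  [0, -0.011, -0.076, 0, 2],
  [0, -0.0165, -0.114, 0, 3],
  [0, -0.022, -0.15, 0, 4],
  [0, -0.0275, -0.1766, 0, 4.6],
])

```text
time_s: 7.85
eef_pos: [549.6, -155.9, 141.2]
ee_rot: [-180.0, -0.0, 170.5]
ft_force: [0.6, 0.5, -1.6]
opening: 39.9
gripper_force: 50.8
```

Emit:
apply_moves([
  [0, 0, 0, 0.02, 0],
  [0, 0, 0, 0.05, 0],
  [0, 0, 0, 0.08, 0],
  [0, 0, 0, 0.1, 0],
  [0, 0, 0, 0.11, 0],
])

```text
time_s: 8.35
eef_pos: [548.4, -153.7, 28.7]
ee_rot: [-180.0, -0.2, 170.6]
ft_force: [-0.1, 0.5, -2.5]
opening: 39.5
gripper_force: 50.8
```

Run:
```python
from workcell import ctrl, viewer
from h import *
s=viewer.snapshot("side"); w=viewer.snapshot("wrist");T=viewer.snapshot("top"); t=ctrl.sense(); print({k:np.round(t[k],1) for k in ("eef_pos","ee_rot","ft_force","opening","gripper_force","time_s")})
a=cv2.resize(s["frame"][130:250,280:400],(420,420),interpolation=2); b=cv2.resize(w["frame"][130:330,220:420],(380,420))
cv2.imwrite("pics/tray.png",np.hstack([a,b])); pickle.dump((s,w,T),open("tray.pkl","wb"))
```

```text
{'eef_pos': array([ 549.9, -153.9,   31.7]), 'ee_rot': array([-180. ,   -0. ,  170.6]), 'ft_force': array([ 0.4,  0.2, -1. ]), 'opening': np.float64(39.3), 'gripper_force': np.float64(50.8), 'time_s': np.float64(8.5)}
```

View pics/tray.png

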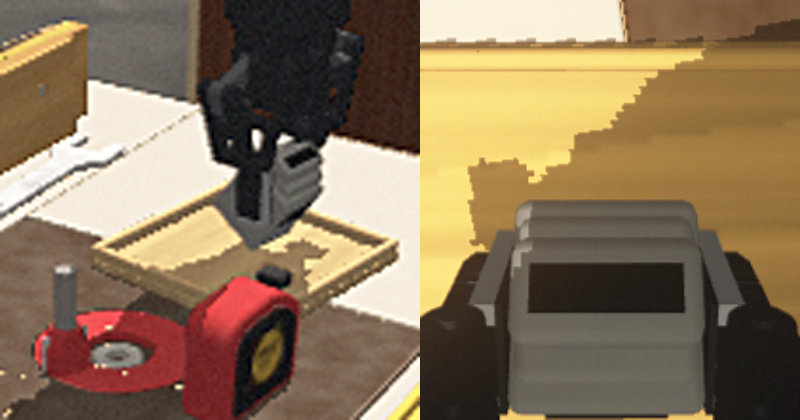

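The nozzle hangs tilted just above the wooden tray, its low corner at crop (262,248). Next I lower it to touch with a light grip, then drag away from the lean so the floor rotates it upright in the grip.

Emit:
apply_moves([
  [0, 0, 0, 0.008, 0],
  [0, 0, 0, 0.013, 0],
  [0, 0, 0, 0.016, 0],
  [0, 0, 0, 0.018, 0],
  [0, 0, 0, 0.018, 0],
], force=20)

```text
time_s: 9.0
eef_pos: [550.0, -153.7, 13.6]
ee_rot: [180.0, -0.0, 170.6]
ft_force: [0.4, -0.3, -1.5]
opening: 39.4
gripper_force: 50.9
```

Emit:
apply_moves([
  [0, 0, 0, 0.001, 0],
  [0, 0, 0, 0.002, 0],
  [0, 0, 0, 0.003, 0],
  [0, -0.002, 0, 0.003, 0],
  [0, -0.004, 0, 0.003, 0],
], force=20)

```text
time_s: 9.5
eef_pos: [554.3, -154.8, 13.0]
ee_rot: [-179.9, 0.1, 170.6]
ft_force: [-5.3, 2.2, 8.5]
opening: 39.3
gripper_force: 52.1
```

Emit:
apply_moves([
  [0, -0.003, 0, 0.002, 0],
  [0, -0.006, 0, 0.003, 0],
  [0, -0.009, 0, 0.004, 0],
  [0, -0.012, 0, 0.005, 0],
  [0, -0.015, 0, 0.005, 0],
])

```text
time_s: 10.0
eef_pos: [570.1, -158.2, 11.3]
ee_rot: [-179.9, 0.2, 170.7]
ft_force: [-9.0, 1.3, 21.2]
opening: 39.5
gripper_force: 55.4
```

```bash
cat > lean.py <<'E'
from workcell import ctrl, viewer
from h import *
# lean of the nozzle from its bright face in the wrist depth: normals near the tool, steepest well-populated plane
w=viewer.snapshot("wrist"); s=viewer.snapshot("side"); t=ctrl.sense(); e=t["eef_pos"]
print({k:np.round(t[k],1) for k in ("eef_pos","ft_force","torque","opening","gripper_force","time_s")})
P=cloud(w); psi=np.radians(t["ee_rot"][2]); tx=np.array([np.cos(psi),np.sin(psi),0]);ty=np.array([np.sin(psi),-np.cos(psi),0])
d=P-e; L=np.stack([d@tx,d@ty,P[...,2]],-1)
m=(abs(L[...,1])<14)&(abs(L[...,0])<50)&(L[...,2]>12)&(L[...,2]<95)
q=L[m]; 
for y in range(-45,50,5):
    k=abs(q[:,0]-y)<2.5
    if k.sum()>5: print("toolx",y,"z",np.percentile(q[k,2],[10,50,90]).round(1),k.sum())
a=cv2.resize(s["frame"][130:250,280:400],(420,420),interpolation=2); b=cv2.resize(w["frame"][130:330,220:420],(380,420))
cv2.imwrite("pics/lean.png",np.hstack([a,b])); pickle.dump((s,w),open("lean.pkl","wb"))
E
python3 lean.py
```

```text
{'eef_pos': array([ 570.4, -158.2,   11.2]), 'ft_force': array([-8.9,  2.2, 20.8]), 'torque': array([0.4, 3.2, 0. ]), 'opening': np.float64(39.2), 'gripper_force': np.float64(55.8), 'time_s': np.float64(10.1)}
toolx -10 z [61.8 62.8 63.5] 489
toolx -5 z [62.2 63.1 66. ] 437
toolx 0 z [65.7 66.6 67.4] 1035
toolx 5 z [66.5 71.5 72.1] 200
toolx 10 z [70.9 71.9 72.7] 1267
toolx 15 z [68.6 69.9 71.2] 1476
toolx 20 z [54.3 65.1 68.2] 2614
toolx 25 z [45.1 47.4 55. ] 849
```

```bash
cat > ang.py <<'E'
from h import *
def ang(w,e,psi_deg):
    # median local normals of nozzle faces seen by the wrist camera, as lean about the tool's y
    P=cloud(w); P=np.dstack([cv2.GaussianBlur(np.ascontiguousarray(P[...,i]),(5,5),0) for i in range(3)])
    dx=np.roll(P,-4,1)-np.roll(P,4,1);dy=np.roll(P,-4,0)-np.roll(P,4,0);N=np.cross(dx,dy);N/=np.linalg.norm(N,axis=-1,keepdims=True);N*=np.sign(N[...,2:])
    p=np.radians(psi_deg);tx=np.array([np.cos(p),np.sin(p),0]);ty=np.array([np.sin(p),-np.cos(p),0]);d=P-e
    m=(abs(d@ty)<12)&(abs(d@tx)<45)&(d[...,2]>25)&(d[...,2]<85)
    a=np.degrees(np.arctan2((N@tx)[m],N[...,2][m])); h,b=np.histogram(a,bins=range(-90,95,5))
    print([(int(b[i]),int(h[i])) for i in range(len(h)) if h[i]>100])
E
python3 - <<'E'
from ang import *
s,w,T=pickle.load(open("tray.pkl","rb")); ang(w,np.array([549.5,-153.9,31]),170.6)
s,w=pickle.load(open("lean.pkl","rb")); ang(w,np.array([570.4,-158.2,11.2]),170.7)
E
```

```text
[(-90, 220), (-85, 169), (-80, 150), (-55, 376), (-40, 178), (-35, 264), (-30, 119), (15, 164), (20, 239), (25, 257), (30, 314), (35, 322), (40, 221), (45, 106), (85, 237)]
[(-90, 160), (-85, 292), (-55, 190), (-50, 194), (-40, 197), (-35, 286), (10, 190), (15, 264), (20, 337), (25, 345), (30, 379), (35, 316), (40, 169), (80, 157), (85, 280)]
```

View pics/lean.png

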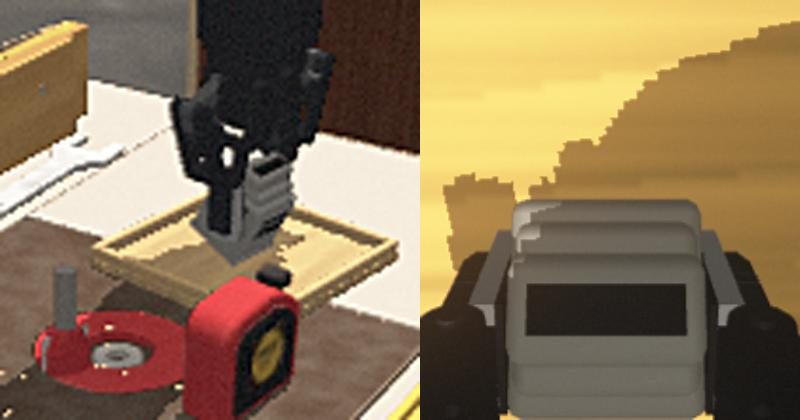

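The slot in the wrist view moved about 20 px, so the nozzle has begun to turn upright. I continue dragging with more press and a slacker grip.

Emit:
apply_moves([
  [0.45, 0, 0, 0, 0],
  [0.45, -0.003, 0, 0.001, 0],
  [0.45, -0.006, 0, 0.002, 0],
  [0.45, -0.009, 0, 0.003, 0],
  [0.45, -0.012, 0, 0.004, 0],
], force=20)

```text
time_s: 10.6
eef_pos: [582.2, -160.1, 6.7]
ee_rot: [-179.9, 0.3, 170.7]
ft_force: [-6.5, 0.7, 16.0]
opening: 39.5
gripper_force: 58.2
```

```bash
python3 lean.py | head -1
python3 - <<'E'
from ang import *
s,w=pickle.load(open("lean.pkl","rb")); ang(w,np.array([582.2,-160.1,6.7]),170.7)
# side face of nozzle in side view: direction from depth slices
S=s;P=cloud(S);g=S["frame"].max(2)
p=np.radians(170.7);tx=np.array([np.cos(p),np.sin(p),0]);ty=np.array([np.sin(p),-np.cos(p),0]);d=P-np.array([582.2,-160.1,0])
m=(abs(d@ty)<24)&(abs(d@tx)<50)&(P[...,2]>10)&(P[...,2]<80)&(g>75)
for h in range(12,80,5):
    k=m&(abs(P[...,2]-h)<2.5)
    if k.sum()>3: print(h,k.sum(),np.percentile((d@tx)[k],[5,95]).round(1),np.percentile((d@ty)[k],[5,95]).round(1))
E
```

```text
{'eef_pos': array([ 582.5, -160.1,    6.6]), 'ft_force': array([-5.1, -0.9, 17.7]), 'torque': array([-0. ,  2.2,  0. ]), 'opening': np.float64(39.4), 'gripper_force': np.float64(58.5), 'time_s': np.float64(10.7)}
[(-90, 318), (-85, 220), (-55, 192), (-50, 232), (-45, 299), (0, 202), (5, 286), (10, 402), (15, 436), (20, 295), (25, 236), (30, 150), (35, 107), (45, 111), (50, 106), (55, 104), (65, 132), (75, 146), (80, 236), (85, 284)]
12 35 [-13.3  18.2] [-15.6  21.5]
17 37 [-18.3  18.9] [-14.2  22.4]
22 23 [-16.4  20.4] [-9.8 23.3]
27 20 [-17.   21.6] [-9.5 21.9]
32 15 [ 0.6 22.6] [-6.6 23.5]
37 15 [14.  23.4] [-13.6  22. ]
42 17 [14.6 24.6] [-11.1  21.3]
47 29 [12.7 25.5] [-16.5  21.6]
52 48 [10.9 26.1] [-13.9  21.1]
57 26 [ 9.2 21.8] [-10.1  20.7]
62 38 [11.3 22.6] [-12.3  18.2]
67 31 [12.3 19.4] [-13.6  19.9]
72 19 [ 3.4 16.9] [-11.1  17.5]
```

View pics/lean.png

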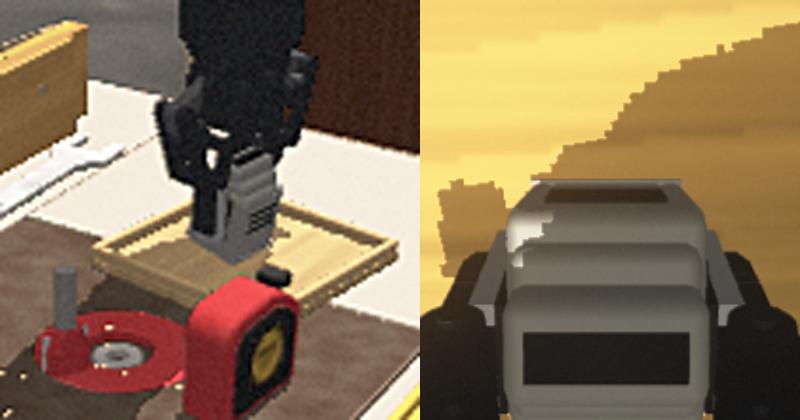

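It is down to about 11° lean (the face shifts 8 mm over 40 mm). Now pressing straight down should flatten it.

Emit:
apply_moves([
  [0.45, -0.001, 0, 0.002, 0],
  [0.45, -0.002, 0, 0.004, 0],
  [0.45, -0.003, 0, 0.006, 0],
  [0.45, -0.004, 0, 0.007, 0],
  [0.45, -0.004, 0, 0.007, 0],
])

```text
time_s: 11.2
eef_pos: [589.0, -161.2, 2.1]
ee_rot: [-179.8, 0.6, 170.7]
ft_force: [-1.3, -0.4, 21.8]
opening: 39.4
gripper_force: 61.2
```

```bash
python3 lean.py | head -1
cat > face.py <<'E'
from h import *
import sys
s,w=pickle.load(open("lean.pkl","rb"));P=cloud(s);g=s["frame"].max(2);e=np.array([float(sys.argv[1]),float(sys.argv[2]),0])
p=np.radians(170.7);tx=np.array([np.cos(p),np.sin(p),0]);ty=np.array([np.sin(p),-np.cos(p),0]);d=P-e
m=(abs(d@ty)<24)&(d@tx>8)&(d@tx<50)&(P[...,2]>10)&(P[...,2]<50)&(g>75)
H=[];X=[]
for h in range(11,48,3):
    k=m&(abs(P[...,2]-h)<2)
    if k.sum()>3: H.append(np.median(P[...,2][k]));X.append(np.median((d@tx)[k&(d@tx>np.percentile((d@tx)[k],60))]))
f=np.polyfit(H,X,1);print("lean",np.degrees(np.arctan(f[0])),np.round(X,1)); print("top z",np.percentile(P[...,2][(abs(d@ty)<16)&(abs(d@tx)<25)&(g>75)],98))
E
python3 face.py 584 -160.5
```

```text
{'eef_pos': array([ 589. , -161.2,    2.1]), 'ft_force': array([-2. , -1.6, 22. ]), 'torque': array([-0.3,  0.9,  0.1]), 'opening': np.float64(39.7), 'gripper_force': np.float64(61.2), 'time_s': np.float64(11.3)}
lean 1.0777037479687064 [19.  19.  19.2 19.2 19.3 19.9 18.6 20.  20.1 19.7 19.2 19.5 19.7]
top z 73.89136649973854
```

The lean is now 1°, near (19,-4) in the tray frame. I take the pressure off, open and retreat upward.

Emit:
apply_moves([
  [0.45, 0, 0, -0.003, 0],
  [0.45, 0, 0, -0.006, 0],
  [0.45, 0, 0, -0.006, 0],
  [0.6, 0, 0, -0.006, 0],
  [1, 0, 0, -0.006, 0],
])

```text
time_s: 11.8
eef_pos: [583.8, -159.3, -0.3]
ee_rot: [180.0, -0.1, 170.6]
ft_force: [0.4, -0.4, -0.3]
opening: 63.8
gripper_force: 0.0
```

Emit:
apply_moves([
  [1, 0, 0, -0.006, 0],
  [1, 0, 0, -0.006, 0],
  [1, 0, 0, -0.006, 0],
  [1, 0, 0, -0.01, 0],
  [1, 0, 0, -0.02, 0],
])

```text
time_s: 12.3
eef_pos: [583.7, -159.4, 20.0]
ee_rot: [-180.0, -0.1, 170.6]
ft_force: [-0.4, 0.5, -0.4]
opening: 85.5
gripper_force: 0.0
```

Emit:
apply_moves([
  [1, 0, 0, -0.03, 0],
  [1, 0, 0, -0.06, 0],
  [1, 0, 0, -0.1, 0],
  [1, 0, 0, -0.14, 0],
  [1, 0, 0, -0.15, 0],
])

```text
time_s: 12.8
eef_pos: [586.4, -160.2, 177.9]
ee_rot: [-180.0, 0.5, 170.6]
ft_force: [-0.6, 0.0, 1.1]
opening: 85.0
gripper_force: 0.0
```

```bash
python3 lean.py | head -1; python3 face.py 588 -161
python3 - <<'E'
from h import *
s,w=pickle.load(open("lean.pkl","rb"));P=cloud(w);q=P.reshape(-1,3);q=q[(q[:,2]>64)&(q[:,2]<80)&(abs(q[:,0]-585)<40)&(abs(q[:,1]+160)<40)];print("tip top",len(q),q.mean(0),q.min(0),q.max(0))
E
```

```text
{'eef_pos': array([ 585.6, -159.6,  174.2]), 'ft_force': array([ 0.7, -0. , -1. ]), 'torque': array([ 0.1, -0. , -0. ]), 'opening': np.float64(85.3), 'gripper_force': np.float64(0.0), 'time_s': np.float64(12.9)}
lean 0.4765179456719857 [27.  26.7 26.8 26.7 26.6 26.9 26.4 27.2 27.3 26.  26.  27.5 27.6]
top z 70.5337907160458
tip top 834 [ 580.32438667 -162.26214788   67.6010829 ] [ 569.81833402 -180.8012031    64.01948372] [ 592.38602023 -143.93213723   69.89904167]
```

View pics/lean.png

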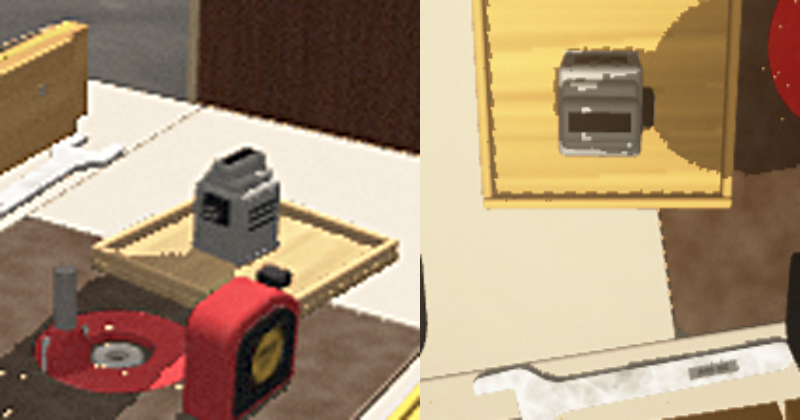

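The nozzle stands upright in the wooden tray near its middle (side crop (240,210)). Its top is at 70 mm as expected, the button is out at wrist crop (647,107), and the bystanders in view are in place.

```bash
python3 -c "
from workcell import ctrl
print(ctrl.job_done())"
```

```text
the job is handed in; nothing more can be done
None
```

I drew the nozzle off the dock with its button held in and stood it upright in the wooden tray (about 0.5° lean, button out again, roughly 12 mm from the tray centre), then handed the job in at about 13 s; no verdict came back, and nothing touched the tape measure, router bit or glue bottle that I could see.

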